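Clear the spool from the push-latch tray, stow the sanding block, latch the tray

TASK

One of the two small tray cabinets has its tray out, but the thread spool standing in it is too tall to go in. Lift the spool out and stand it upright on the desk, lay the sanding block flat in that tray in its place, then push the tray in until it stops and let go, so that its push-push latch holds it shut. Leave the other tray latched, and do not knock the spool over or shove the other things about.

Things in the scene. Friction and masses are not known exactly. Their poses are not given: they have to be found in the camera images.
- tray_a (a joint): How far (m) the open tray of cabinet A stands out from its inner stop: 0 = pressed in to the hard stop, 0.013 = held by the latch, about 0.098 = out (start; most 0.104). Slides with 1 N friction; over the last 32 mm a spring pushes out with 4 to 6 N. Pressed to the stop (8 to 15 N) and let go, it returns 13 mm and holds; not quite at the stop, or pressed fully a second time, it pops out to about 35 to 45 mm.
- tray_b (a joint): The same for the tray of cabinet B, which is shut and latched at the start (0.013) and must stay so. Cabinets A and B look alike and may stand in either of two places.
- tray_a_well (a point): Centre of tray A's inner floor (14 mm above the desk); moves with the tray. Its -x points out of the cabinet to the front, y across, z up. Inside 97 mm along x by 72 mm along y; side and back walls 3 mm thick rise 9 mm above this floor, the front board 39 mm. When out, the rear 1 to 9 mm of the well (103 mm less the joint value) lies under the cabinet's top, whose underside is 37 mm above the tray floor.
- tray_a_front (a point): Centre of the outer face of tray A's wooden front board, 30 mm above the desk; axes as tray_a_well: push along +x. The board is 90 mm wide (y), 46 mm high (7 to 53 mm above the desk), 12 mm thick. It stands 6 mm proud of the cabinet at the stop, 19 mm when latched.
- unit_a: Cabinet A, fixed plywood box 140 x 94 x 58 mm (x, y, z), open at the front (-x). Origin: centre of its underside on the desk; the tray slides along its x.
- unit_b: Cabinet B, like A: 140 x 94 x 58 mm, origin at the centre of its underside; its tray front stands 19 mm proud on its -x side.
- sanding_block: Cork sanding block, brown, 41 x 76 x 25 mm (x, y, z), lying flat on the desk, about 60 g. Origin: centre of its underside.
- spool_axis (a point): Thread spool that stands upright in tray A: a wooden spool with cream thread, flanges 44 mm across, barrel 38 mm, 52 mm tall, about 60 g; loose thread end is for looks. The point is on its axis at the underside; z along the axis.
- spool: The same spool as a body; origin at its underside, 17 mm beside its axis.
- swatch_block: Bystander: riveted leather swatch block, 46 x 90 x 15 mm, flat on the desk; origin: centre of underside.
- tin_wax: Bystander: round metal tin with lid, 70 mm across, 36 mm tall; origin: centre of underside.
- glue_bottle: Bystander: white glue bottle with a blue nozzle, 48 mm across, 141 mm tall; origin: centre of underside.
- jar_glue: Bystander at the back: glass jar with lid, 74 mm across, 68 mm tall; origin: centre of underside.
- jar_rivets: Bystander at the back: glass jar with lid, 68 mm across, 61 mm tall; origin: centre of underside.
- eyelet_press: Fixed, does not move: green cast hand press on a board 200 x 116 mm, 36 mm high, between the two cabinets' places. Origin: underside near the middle; board -118 to +82 mm along its x, +-58 mm along y. Column up to 260 mm, lever sloping back (+x) to 430 mm high: swing round it on the robot's side, where the desk is open (nothing else within 0.3 to 0.4 m of the base at y 0.2 to 0.35).
- timber_box: Fixed: open timber tool box 171 x 274 x 115 mm (x, y, z), origin at the centre of its underside, with a wire bail 21 mm out from its -x face, 30 mm above the desk. Stands to the right of the middle cabinet's place.
There are look-alikes about, which are no part of the job. Leave any green, orange or red look-alike of the spool alone.

How it is judged:
By the outcome, as a careful person would: the job done as asked, in the order asked, and still so for the second after the job is handed in, with the robot touching nothing.
It also fails if it takes over 72 s, if anything falls off the work surface, if the arm or the gripper's body presses on something with over 40 N, if the wrist force passes 120 N, or if a joint passes its speed limit or range.

ROBOT

A 7-joint arm with a two-finger parallel gripper is mounted at the origin on the work surface; the furniture and walls round the work are solid. World frame = base frame: x ahead of the robot, y to its left, z up, the work surface at z = 0. Lengths are in mm, angles in rad, forces in N, time in s.
With the tool pointing down it reaches from about 350 to 900 mm from the base axis. Payload 7.2 kg.
Tool frame: the origin (TCP) lies midway between the tips of the shut fingers; the grasp point (between the pads) lies 19 mm behind it (arm.grip_point_offset is the distance from the TCP to the grasp point, in mm); z points along the fingers, y is the line along which they close (so a half turn about z gives the same grasp; the last joint's range is limited). The gripper opens to 85 mm and grips with 20 to 120 N. Pads are 22 mm wide; open, the fingers measure 114 mm over their backs; the gripper's body (76 mm by 85 mm) begins 54 mm behind the grasp point. The pads swing forward as they close: fully open they stand 13 mm farther back than shut.
Start: joints at [1.28, 0.411, -0.013, 1.596, 0.006, 1.134, -0.082], TCP at [138.088, -609.557, 231.297] pointing down, gripper open.
Joint ranges: [-2.95, 2.95], [-0.29, 1.99], [-1.47, 1.44], [0.14, 2.54], [-1.03, 4.17], [0.13, 1.85], [-2.86, 2.86]. Speed limits (rad/s): [2.39, 2.39, 3.01, 3.01, 3.14, 3.14, 3.14].

INTERFACE

Orientations are given as a unit quaternion [x, y, z, w].
In Python, from plant import arm, solver, vision gives the robot as it stands. Calls block until the motion is done:
- arm.move_to(position, orientation): joint-space move of the TCP to a pose.
- arm.move_linear(position, rotation=None, v=150, stop_force=None): straight line of the TCP; rotation=None keeps the orientation; v is the mean speed in mm/s. With stop_force (N) it stops when the force on the tool has changed by that much, and returns True; else False.
- arm.movej(angles): joint-space move.
- arm.release() and arm.close(): open the fingers fully, or close them until they stop; the grip force is fixed at half the most.
- arm.sleep(seconds).
- solver.solve_ik(position, orientation): joint angles nearest the present ones, or None.
- arm.observe(): the state.
- vision.read_camera(name): name is "scene" or "top" or "wrist"; returns the picture (480x640x3 uint8, blue, green, red); there is no depth.
- vision.camera_info(name): a dict with "K" (3x3 intrinsics, pixels), "T" (4x4, takes a point from camera to world coordinates). Camera axes: x right, y up, looking along -z (the intrinsics and any distortion apply to the point x, -y, -z); pixel columns grow to the right and rows downward; lengths in mm; the calibration is good to about 2 mm. A picture is of the moment at which its call begins: read the wrist's pose just before it. camera_info takes no time and is no camera call; for the wrist camera it gives the pose at the moment of the call.
A pose or a line that the arm cannot do raises arm.MotionError and nothing moves.
- arm.hand_in(): hands the job in; it is judged then, once.
The state is a dict: "clock": time; "q": joint angles; "joint_velocities": joint speeds; "tau": joint torques, N m; "ee_pos": TCP position; "ee_rot": TCP orientation; "contact_force": force on the tool from outside, world axes, zero at the start; "torque": the same for the moment, N m; "opening": finger opening in mm; "gripper_force": force on a finger pad.
Only numpy, scipy, OpenCV 4.12 (cv2) and the standard library are available. Lean on these libraries where they do the work, as an engineer would, in place of code of your own. Each camera call takes 0.05 s, during which the arm holds its last target. There are 200 camera calls.

## Working session

There is one attempt and no reset: what is moved stays moved. The work goes in short steps, each a Python script; the robot and the scene stay as the last script left them, time stands still between calls to the robot, and variables do not carry over. Pictures are saved under pics/ and viewed, at most 13 in all, crops included, and the job is handed in when it is done.

```bash
ls; mkdir -p pics; python3 - <<'E'
from plant import arm, solver, vision
import cv2,numpy as np
np.set_printoptions(suppress=True,precision=3)
for n in("scene","top","wrist"):
    i=vision.camera_info(n);print(n,i)
    cv2.imwrite(f"pics/{n}0.png",vision.read_camera(n))
o=arm.observe();print(o["clock"],o["ee_pos"],o["ee_rot"],o["opening"],arm.grip_point_offset)
E
```

```text
pics
scene {'K': array([[525.546,   0.   , 320.75 ],
       [  0.   , 525.546, 233.472],
       [  0.   ,   0.   ,   1.   ]]), 'T': array([[  -0.687,    0.52 ,   -0.508, -162.521],
       [  -0.726,   -0.473,    0.499,  614.394],
       [   0.02 ,    0.711,    0.702,  915.119],
       [   0.   ,    0.   ,    0.   ,    1.   ]])}
top {'K': array([[593.537,   0.   , 323.141],
       [  0.   , 593.537, 240.682],
       [  0.   ,   0.   ,   1.   ]]), 'T': array([[   0.021,    0.994,   -0.105,  297.757],
       [  -1.   ,    0.021,    0.004,   10.964],
       [   0.006,    0.105,    0.994, 1625.657],
       [   0.   ,    0.   ,    0.   ,    1.   ]])}
wrist {'K': array([[428.061,   0.   , 321.08 ],
       [  0.   , 428.061, 237.832],
       [  0.   ,   0.   ,   1.   ]]), 'T': array([[   0.22 ,    0.941,    0.256,  203.134],
       [  -0.976,    0.212,    0.058, -593.571],
       [  -0.   ,   -0.262,    0.965,  375.082],
       [   0.   ,    0.   ,    0.   ,    1.   ]])}
0.15 [ 137.955 -609.19   230.628] [ 0.994  0.111 -0.    -0.001] 85.22586211132165 18.700000000000003
```

View pics/scene0.png

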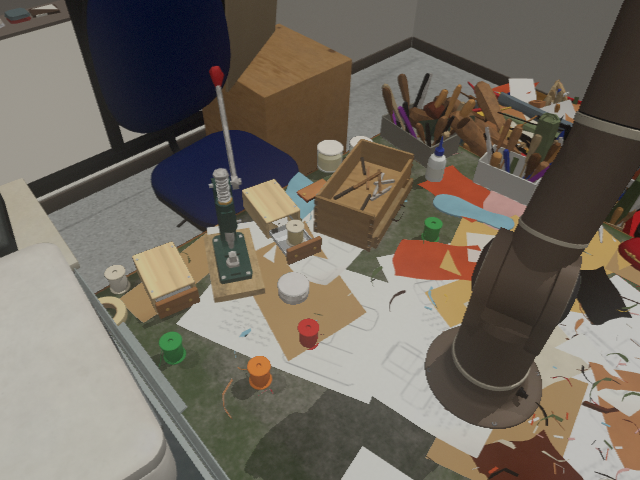

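View pics/top0.png

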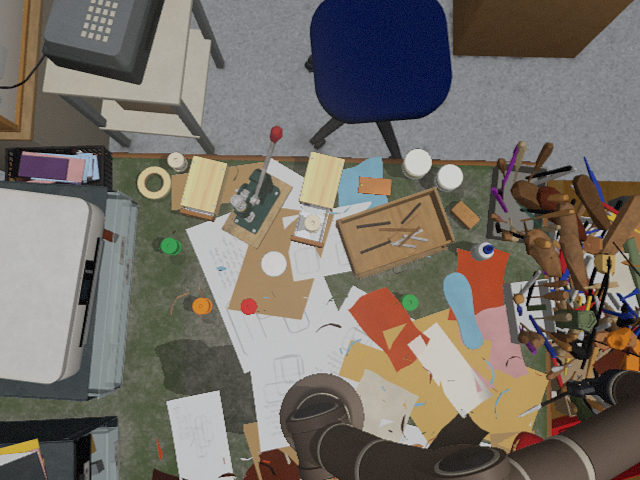

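The open tray with its cream spool is at top pixel (313,224), on the middle cabinet. A second cream spool, outside any tray, is at (177,160). The other spools are green at (170,246) and (410,302), orange at (201,306) and red at (249,306). The sanding block could be (375,186) or (465,215). Next I'll take one close crop of these.

```bash
cat > h.py <<'E'
import numpy as np,cv2
from plant import arm,solver,vision
from scipy.spatial.transform import Rotation as R
np.set_printoptions(suppress=True,precision=1)
def ray(info,uv,z):
    """pixels -> world points on the plane z"""
    K,T=info["K"],info["T"];uv=np.atleast_2d(np.float64(uv))
    d=np.c_[(uv[:,0]-K[0,2])/K[0,0],-(uv[:,1]-K[1,2])/K[1,1],-np.ones(len(uv))]@T[:3,:3].T
    o=T[:3,3];return o+d*((z-o[2])/d[:,2])[:,None]
def down(a):
    """tool down, closing line (tool y) at angle a from world x"""
    y=np.array([np.cos(a),np.sin(a),0]);z=np.array([0,0,-1.]);x=np.cross(y,z)
    return R.from_matrix(np.c_[x,y,z]).as_quat()
E
python3 - <<'E'
from h import *
im=cv2.imread("pics/top0.png");i=vision.camera_info("top")
c=im[145:275,285:485];cv2.imwrite("pics/crop1.png",cv2.resize(c,None,fx=4,fy=4,interpolation=cv2.INTER_CUBIC)[:600])
hsv=cv2.cvtColor(im,cv2.COLOR_BGR2HSV)
for n,(x,y,w,h),z in(("375",(352,172,45,30),15),("465",(446,198,38,34),25)):
    s=hsv[y:y+h,x:x+w];m=((s[...,1]>100)&(s[...,0]<20)&(s[...,2]>110)).astype(np.uint8)
    cs,_=cv2.findContours(m,0,2);k=max(cs,key=cv2.contourArea)
    p=ray(i,k[:,0]+[x,y],z)[:,:2].astype(np.float32);print(n,cv2.minAreaRect(p))
print("spool top",ray(i,(313,224),66),"cab corners",ray(i,[(312,152),(345,156),(333,208),(301,203)],58))
print("tray front",ray(i,[(292,240),(326,247)],53))
E
```

```text
375 ((623.1695556640625, -133.772216796875), (89.59501647949219, 46.47990417480469), 86.20362091064453)
465 ((547.8657836914062, -382.15240478515625), (74.84622192382812, 37.404090881347656), 45.26510238647461)
spool top [[505.9  32.6  66. ]] cab corners [[702.8  39.8  58. ]
 [693.7 -49.4  58. ]
 [551.2 -19.7  58. ]
 [562.9  66.1  58. ]]
tray front [[463.5  87.8  53. ]
 [446.7  -3.1  53. ]]
```

View pics/crop1.png

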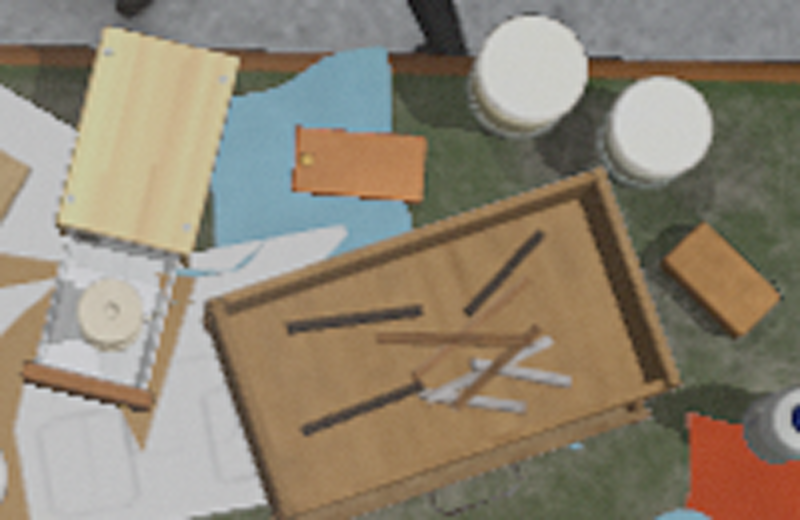

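The crop confirms it. The sanding block is the plain brown block at top px (465,215), measured at 75x37 mm. The riveted one at (375,186) is the swatch, at 90x46 mm. The spool I want stands in the open tray at (313,224), and the box, jars and bottle are near the block. I'll go above the tray for a close look.

```bash
python3 - <<'E'
from h import *
i=vision.camera_info("top")
for n,uv,z in(("box corners",[(337,220),(435,187),(455,240),(356,278)],115),("bottle top",(484,251),141),("jar",(449,177),61),("jar2",(417,164),68),("tin",(273,264),36),("red",(249,306),52),("green",(410,302),52),("orange",(201,306),52)):
    print(n,ray(i,uv,z)[:,:2].tolist())
a=np.radians(-10.5)
q=down(a+np.pi/2-np.pi)   # closing along tray y, camera towards +x
p=[506,33]
for h in (a-np.pi/2,a+np.pi/2): print(h,solver.solve_ik([*p,260],down(h)),solver.solve_ik([*p,31],down(h)))
arm.move_to([*p,260],q)
w=vision.camera_info("wrist");im=vision.read_camera("wrist");cv2.imwrite("pics/w1.png",im)
np.savez("w1.npz",K=w["K"],T=w["T"]);print(w["T"],arm.observe()["clock"],arm.observe()["ee_pos"])
E
```

```text
box corners [[511.06053003896716, -29.43979056701653], [602.6364158361331, -281.3740504044875], [465.8189544018127, -332.7996896070768], [363.24780776317016, -80.4597570064118]]
bottle top [[436.65003027460256, -399.8212878917159]]
jar [[641.6133748237374, -329.42038168460016]]
jar2 [[673.6112634087153, -242.1690922295938]]
tin [[399.5195965535524, 137.8380698869329]]
red [[286.45401588609326, 196.46166822669642]]
green [[305.67283372634193, -227.77019737620896]]
orange [[283.8591075010855, 322.68843164130965]]
-1.754055898254301 [ 0.5  0.3 -0.8  1.8  0.2  1.2 -2.1] [ 0.2  0.5 -0.5  2.   0.4  0.7 -2.3]
1.387536755335492 [ 0.7  0.3 -1.   1.8  0.3  1.2  0.9] [ 0.4  0.6 -0.7  2.   0.5  0.7  0.7]
[[ -0.2   0.9   0.3 571.8]
 [ -1.   -0.2  -0.   21. ]
 [  0.   -0.3   1.  404.4]
 [  0.    0.    0.    1. ]] 2.8167 [506.1  32.2 259.9]
```

View pics/w1.png

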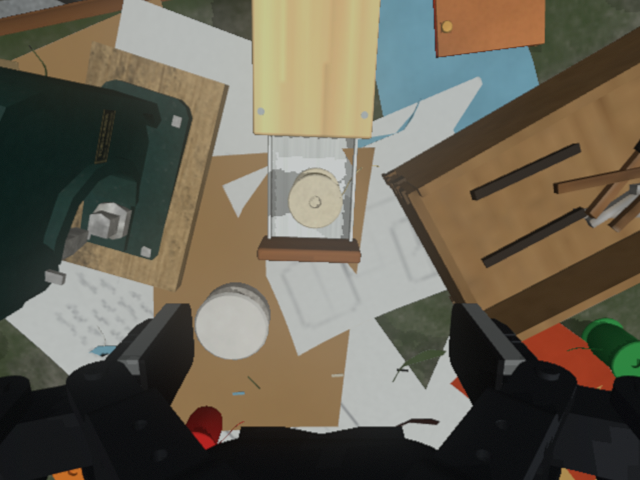

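The wrist view shows the spool top at (315,202), the cabinet front edge at (253,134)-(373,136), the tray front board's outer edge at about (259,262)-(359,262), and the timber box corner at (386,180).

```bash
python3 - <<'E'
from h import *
d=np.load("w1.npz");i={"K":d["K"],"T":d["T"]};im=cv2.imread("pics/w1.png")
print("spool",ray(i,(315,202),66));hsv=cv2.cvtColor(im,cv2.COLOR_BGR2HSV)
# spool top by colour
s=hsv[150:240,270:350];g=cv2.medianBlur(cv2.cvtColor(im,cv2.COLOR_BGR2GRAY)[160:240,275:348],3)
print("circ",cv2.HoughCircles(g,cv2.HOUGH_GRADIENT,1,50,param1=100,param2=15,minRadius=20,maxRadius=34))
print("cab edge58",ray(i,[(254,134),(372,136)],58)); print("cab sides",ray(i,[(252,30),(378,30)],58))
k=((hsv[...,0]<15)&(hsv[...,1]>110)).astype(np.uint8);k[:225]=0;k[275:]=0;k[:,:250]=0;k[:,366:]=0
cs,_=cv2.findContours(k,0,2);c=max(cs,key=cv2.contourArea);x,y,w,h=cv2.boundingRect(c);print("board",x,y,w,h)
r=cv2.minAreaRect(c);print(r,ray(i,cv2.boxPoints(r),53))
print("well rails z23",ray(i,[(270,190),(355,190)],23))
print("box",ray(i,[(386,178),(452,300),(640,45)],115))
cv2.imwrite("pics/w1c.png",cv2.resize(im[110:310,230:480],None,fx=3,fy=3,interpolation=cv2.INTER_CUBIC))
E
```

```text
spool [[511.6  36.9  66. ]]
circ [[[38.5 39.5 27.9]]]
cab edge58 [[572.3  74.2  58. ]
 [553.7 -16.8  58. ]]
cab sides [[645.6  58.9  58. ]
 [628.4 -32.9  58. ]]
board 258 248 102 14
((308.4498291015625, 254.7802734375), (101.18522644042969, 11.220901489257812), 1.6135388612747192) [[469.6  95.4  53. ]
 [479.4  92.9  53. ]
 [460.9   8.2  53. ]
 [450.9  10.1  53. ]]
well rails z23 [[522.1  76.5  23. ]
 [508.1   1.6  23. ]]
box [[ 527.6  -15.6  115. ]
 [ 430.8  -50.   115. ]
 [ 580.4 -183.6  115. ]]
```

View pics/w1c.png

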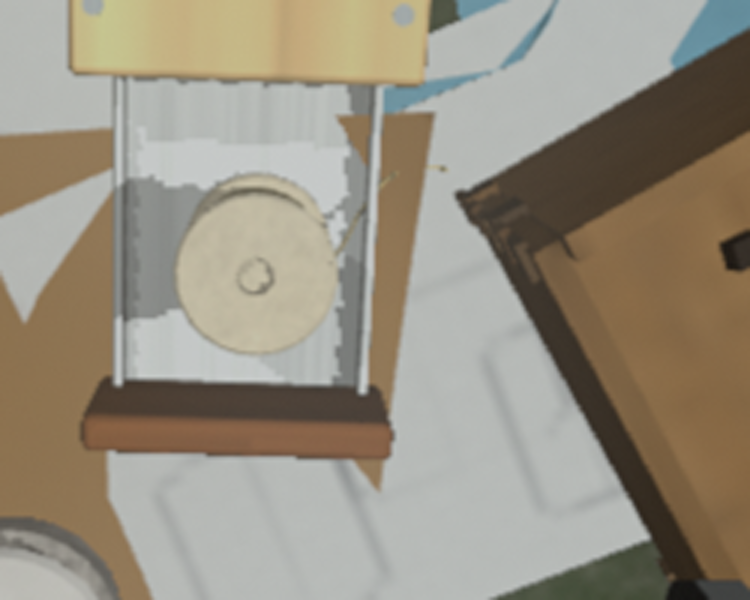

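```bash
python3 - <<'E'
from h import *
S=np.array([512.5,37.]);P=np.array([370.,15.])
a=np.radians(-136.8)
for h in(a,a+np.pi):
    for p,z in((S,160),(S,46),(P,140),(P,32)): print(round(h,2),p,z,solver.solve_ik([*p,z],down(h)))
best=max((a,a+np.pi),key=lambda h:min(2.86-abs(solver.solve_ik([*p,z],down(h))[6]) if solver.solve_ik([*p,z],down(h)) is not None else -9 for p,z in((S,46),(P,32))))
q=down(best);print("use",best)
arm.move_to([*S,170],q)
print(arm.move_linear([*S,46],v=90,stop_force=12),arm.observe()["ee_pos"])
arm.close();o=arm.observe();print(o["opening"],o["gripper_force"],o["contact_force"])
arm.move_linear([*S,160],v=90);o=arm.observe();print(o["opening"],o["gripper_force"],o["contact_force"],o["clock"])
cv2.imwrite("pics/s2.png",vision.read_camera("scene")[150:350,180:430])
E
```

```text
-2.39 [512.5  37. ] 160 [ 0.4  0.4 -0.6  1.9  0.3  0.9 -2.8]
-2.39 [512.5  37. ] 46 [ 0.   0.5 -0.2  2.   0.2  0.7 -2.7]
-2.39 [370.  15.] 140 [ 0.5  0.2 -0.7  2.2  0.2  0.8 -2.7]
-2.39 [370.  15.] 32 [ 0.   0.3 -0.2  2.4  0.2  0.5 -2.7]
0.75 [512.5  37. ] 160 [ 0.7  0.6 -1.2  1.9  0.7  1.1 -0. ]
0.75 [512.5  37. ] 46 [ 0.6  0.8 -1.1  2.   0.9  1.  -0.2]
0.75 [370.  15.] 140 [ 1.   0.3 -1.3  2.2  0.4  0.9  0.1]
0.75 [370.  15.] 32 [ 0.7  0.6 -1.1  2.3  0.8  0.7 -0.2]
use 0.7539822368615501
False [512.9  37.1  46.5]
40.55465756652875 59.662880301475525 [-0.6 -0.7  5.4]
41.01153895026984 60.47622799873352 [ 0.3 -0.  -0.3] 8.1083
```

```bash
python3 -c "
import cv2;i=cv2.imread('pics/s2.png');cv2.imwrite('pics/s2b.png',cv2.resize(i,None,fx=3,fy=3))"
```

```text
(no output)
```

View pics/s2b.png

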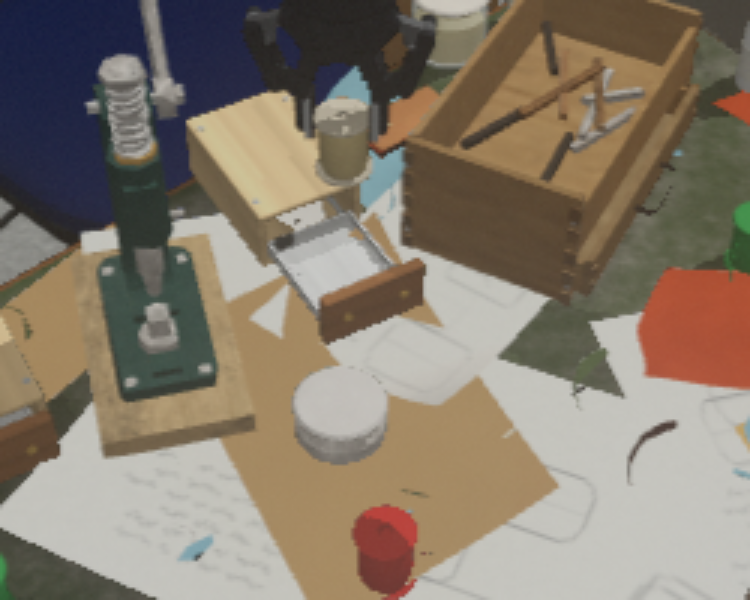

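The picture shows the spool lifted and upright between the fingers at crop (343,140), the tray empty at (335,260), and the desk clear in front of it. I'll stand it on the desk now.

```bash
python3 - <<'E'
from h import *
P=[370.,15.]
arm.move_linear([*P,130],v=150)
arm.move_linear([*P,40],v=100)
print(arm.move_linear([*P,31.5],v=25,stop_force=3),arm.observe()["ee_pos"],arm.observe()["opening"])
arm.release();arm.move_linear([*P,200],v=130)
w=vision.camera_info("wrist");im=vision.read_camera("scene");
o=arm.observe();print(o["clock"],o["q"])
c=cv2.resize(im[200:400,200:450],None,fx=2,fy=2)
# pre-look above sanding block
b=np.radians(45.3);B=[548,-382]
for h in(b+np.pi/2,b-np.pi/2):
    print(h,solver.solve_ik([*B,250],down(h)),solver.solve_ik([*B,8],down(h)))
    for t in (np.radians(78.2),np.radians(78.2)-np.pi): print("  place",t,solver.solve_ik([517,41,24],down(t)))
cv2.imwrite("pics/s3.png",c)
E
```

```text
True [370.4  14.6  32.5] 40.56434700168481
12.6917 [ 1.2  0.2 -1.4  2.1  0.3  1.   0.3]
2.361430477948328 [ 1.3  0.9 -1.4  1.4  0.9  1.6  2.3] [ 1.2  1.1 -1.2  1.6  1.   1.2  2.2]
  place 1.3648474750595658 [ 0.6  0.8 -1.   2.   0.8  0.9  0.5]
  place -1.7767451785302273 [ 0.1  0.5 -0.4  2.   0.3  0.6 -2.3]
-0.7801621756414653 [ 1.   0.6 -0.7  1.4  0.4  1.3 -0.5] [ 0.8  0.8 -0.5  1.6  0.4  0.8 -0.6]
  place 1.3648474750595658 [ 0.6  0.8 -1.   2.   0.8  0.9  0.5]
  place -1.7767451785302273 [ 0.1  0.5 -0.4  2.   0.3  0.6 -2.3]
```

View pics/s3.png

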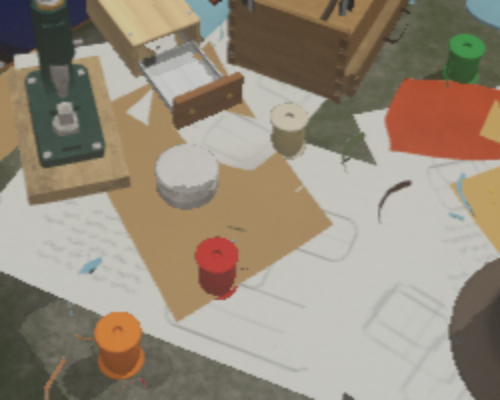

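The spool stands upright at crop (289,130), clear of the tin and the tray. Next, a close look above the sanding block.

```bash
python3 - <<'E'
from h import *
arm.move_linear([370,15,250],v=200)
h=np.radians(-44.7)
arm.move_to([535,-395,260],down(h))
w=vision.camera_info("wrist");im=vision.read_camera("wrist");cv2.imwrite("pics/w2.png",im)
hsv=cv2.cvtColor(im,cv2.COLOR_BGR2HSV);m=((hsv[...,0]<20)&(hsv[...,1]>110)&(hsv[...,2]>95)).astype(np.uint8)
m=cv2.morphologyEx(m,cv2.MORPH_OPEN,np.ones((5,5)))
cs,_=cv2.findContours(m,0,2)
for c in cs:
    if cv2.contourArea(c)>1500:
        p=ray(w,c[:,0],25)[:,:2].astype(np.float32);print(cv2.boundingRect(c),cv2.minAreaRect(p))
print(arm.observe()["clock"])
E
```

```text
(361, 390, 71, 53) ((439.4713134765625, -611.541748046875), (56.8394775390625, 75.51747131347656), 26.18919563293457)
(296, 307, 57, 82) ((435.4234313964844, -504.3287353515625), (99.22102355957031, 30.63367462158203), 15.133682250976562)
(526, 293, 90, 92) ((615.1236572265625, -667.7047729492188), (71.99237060546875, 84.83214569091797), 13.058045387268066)
(479, 238, 61, 80) ((610.1873779296875, -570.1358642578125), (72.76460266113281, 53.880550384521484), 66.41280364990234)
(185, 230, 144, 175) ((387.2065734863281, -423.3653564453125), (129.64801025390625, 159.95606994628906), 89.10015869140625)
(300, 135, 45, 84) ((549.873779296875, -380.26177978515625), (73.2931900024414, 39.602134704589844), 45.393253326416016)
(399, 0, 118, 133) ((692.9810180664062, -396.11834716796875), (147.15541076660156, 12.106801986694336), 89.94277954101562)
(0, 0, 272, 226) ((479.1336975097656, -223.24331665039062), (194.54214477539062, 219.8775634765625), 34.28389358520508)
14.7917
```

View pics/w2.png

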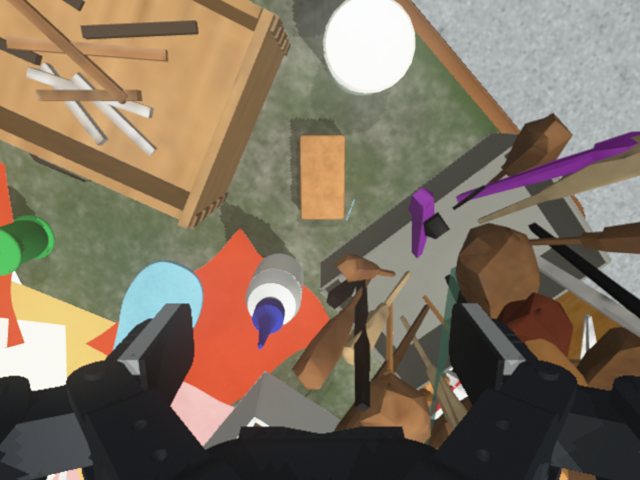

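The block lies alone at (322,177), measured 73x40 mm at (550,-380), 45.4°. The fingers have room between the box corner (190,225) and the grey tool tray at about (455,177). I'll grasp it and carry it over the tray.

```bash
python3 - <<'E'
from h import *
B=[550.,-380.2];h=np.radians(-44.6);q=down(h)
arm.move_to([*B,120],q)
print(arm.move_linear([*B,8],v=80,stop_force=12),arm.observe()["ee_pos"])
arm.close();o=arm.observe();print(o["opening"],o["gripper_force"],o["contact_force"])
arm.move_linear([*B,60],v=60);arm.move_linear([*B,250],v=200)
o=arm.observe();print(o["opening"],o["contact_force"],o["clock"])
t=down(np.radians(78.2-180))
arm.move_to([517,39,200],t)
o=arm.observe();print(o["opening"],o["contact_force"],o["clock"],o["ee_pos"])
w=vision.camera_info("wrist");cv2.imwrite("pics/w3.png",vision.read_camera("wrist"));np.savez("w3.npz",K=w["K"],T=w["T"])
s=vision.read_camera("scene")[150:350,180:430];cv2.imwrite("pics/s4.png",s)
a=cv2.imread("pics/w3.png");v=np.zeros((480,800,3),np.uint8);v[:360,:480]=cv2.resize(a,(480,360));v[:256,480:]=cv2.resize(s,(320,256));cv2.imwrite("pics/v4.png",v)
E
```

```text
False [ 550.4 -380.4    8.6]
39.330501943889395 62.55133867263794 [-0.6 -0.2  4.1]
39.56277203381044 [-0.2 -0.4 -0.6] 19.5667
39.498606699213816 [ 0.3  0.3 -0.3] 21.125 [517.3  38.1 199.8]
```

View pics/v4.png

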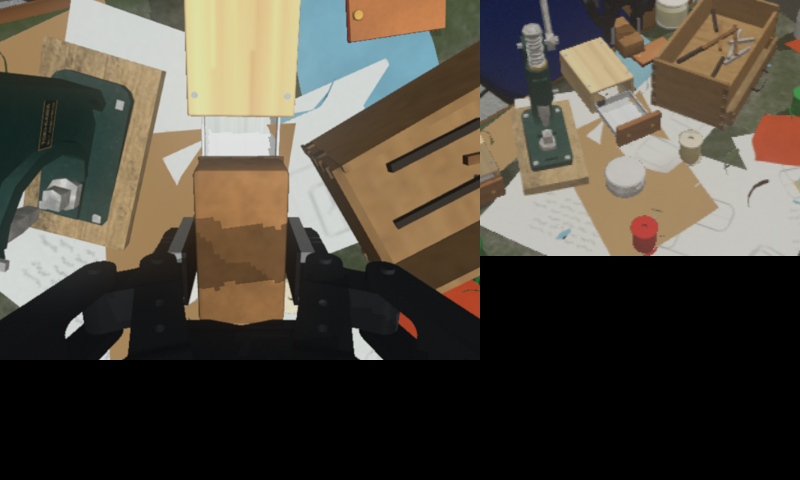

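The block is held level and in line with the tray. The well rails show at view (203,130) and (281,130), and the standing spool is untouched. I'll check the well and the box corner again for finger clearance before lowering.

```bash
python3 - <<'E'
from h import *
d=np.load("w3.npz");i={"K":d["K"],"T":d["T"]};im=cv2.imread("pics/w3.png")
a=np.radians(-11.8);X=np.array([np.cos(a),np.sin(a)]);Y=np.array([-X[1],X[0]])
W=np.array([518.5,38.5])
g=cv2.cvtColor(im,cv2.COLOR_BGR2GRAY)[175].astype(int);print(np.flatnonzero(abs(np.diff(g))>35))
for n,uv,z in(("rails",[(271,175),(374,175)],23),("cab",[(248,153),(397,153)],58),("box",[(404,196)],115)):
    p=ray(i,uv,z)[:,:2];print(n,p,"local",np.c_[(p-W)@X,(p-W)@Y])
E
```

```text
[169 203 204 268 359 369 372 392]
rails [[552.7  69.9]
 [536.9  -5.5]] local [[ 27.1  37.7]
 [ 27.  -39.3]]
cab [[573.1  76.5]
 [552.9 -19.5]] local [[ 45.7  48.3]
 [ 45.6 -49.7]]
box [[535.5 -10.5]] local [[ 26.6 -44.5]]
```

```bash
python3 - <<'E'
from h import *
a=np.radians(-11.8);X=np.array([np.cos(a),np.sin(a)]);Y=np.array([-X[1],X[0]])
T=np.array([518.5,38.5])-5*X+8*Y
arm.move_linear([*T,140],v=150);arm.move_linear([*T,40],v=90)
print(arm.move_linear([*T,22.5],v=25,stop_force=4))
o=arm.observe();print(o["ee_pos"],o["contact_force"],o["opening"])
arm.release();o=arm.observe();print(o["contact_force"])
arm.move_linear([*T,230],v=130)
w=vision.camera_info("wrist");im=vision.read_camera("wrist");np.savez("w5.npz",K=w["K"],T=w["T"]);cv2.imwrite("pics/w5.png",im)
cv2.imwrite("pics/w5c.png",cv2.resize(im[120:370,200:500],None,fx=2.4,fy=2.4));print(arm.observe()["clock"])
E
```

```text
True
[515.   47.3  22.3] [-0.3 -0.7  4.6] 39.60192429336926
[-0.6 -1.   0.9]
26.0417
```

View pics/w5c.png

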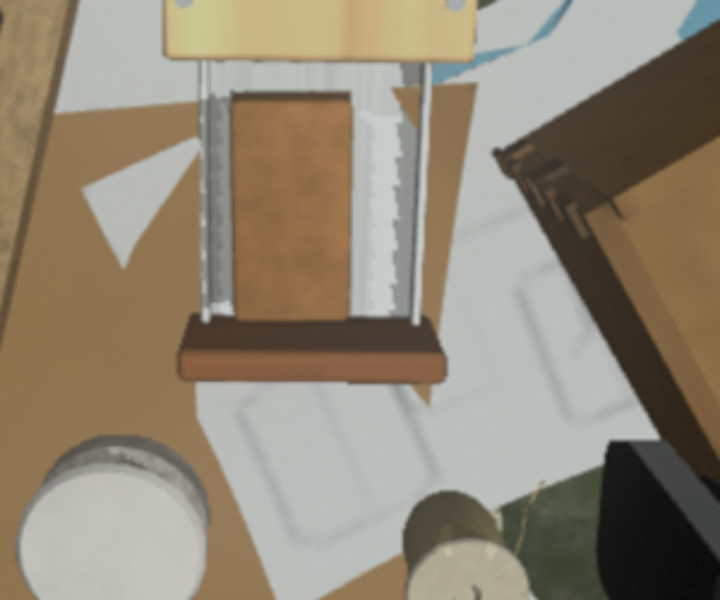

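The block lies flat inside the well, at crop (290,205), clear of the walls. The spool and tin stand as before. Now I'll push the tray with the closed fingers, 8 mm left of centre so the gripper body keeps clear of the timber box.

```bash
python3 - <<'E'
from h import *
a=np.radians(-11.8);X=np.array([np.cos(a),np.sin(a)]);Y=np.array([-X[1],X[0]])
F=np.array([460.3,52.7])+7*Y
arm.move_linear([*(F-45*X),180],v=200);arm.close();z=28
arm.move_linear([*(F-45*X),z],v=120)
hit=arm.move_linear([*(F+45*X),z],v=60,stop_force=18)
o=arm.observe();print(hit,(o["ee_pos"][:2]-F)@X,o["contact_force"])
if not hit:
    hit=arm.move_linear([*(F+108*X),z],v=25,stop_force=22)
    o=arm.observe();print(hit,(o["ee_pos"][:2]-F)@X,o["contact_force"])
    arm.sleep(.2);o=arm.observe();print((o["ee_pos"][:2]-F)@X,o["contact_force"])
    arm.move_linear([*(F+20*X),z],v=60);o=arm.observe();print(o["contact_force"])
    arm.move_linear([*(F-30*X),z],v=120)
    arm.move_linear([*(F-30*X),250],v=150)
    w=vision.camera_info("wrist");im=vision.read_camera("wrist");np.savez("w6.npz",K=w["K"],T=w["T"]);cv2.imwrite("pics/w6.png",im)
    cv2.imwrite("pics/s6.png",vision.read_camera("scene"))
    s=cv2.imread("pics/s6.png")[150:400,80:450]
    v=np.zeros((600,800,3),np.uint8);v[:300,:400]=cv2.resize(im,(400,300));v[300:600,:444]=cv2.resize(s,(444,300))
    cv2.imwrite("pics/v6.png",v)
print(arm.observe()["clock"])
E
```

```text
False 45.004429655575954 [-0.4 -0.  -0.1]
True 85.3901543329914 [-4.5  0.6  3. ]
85.00553027575276 [-5.1  1.2  2.9]
[-0.4  0.6 -0.5]
35.975
```

View pics/v6.png

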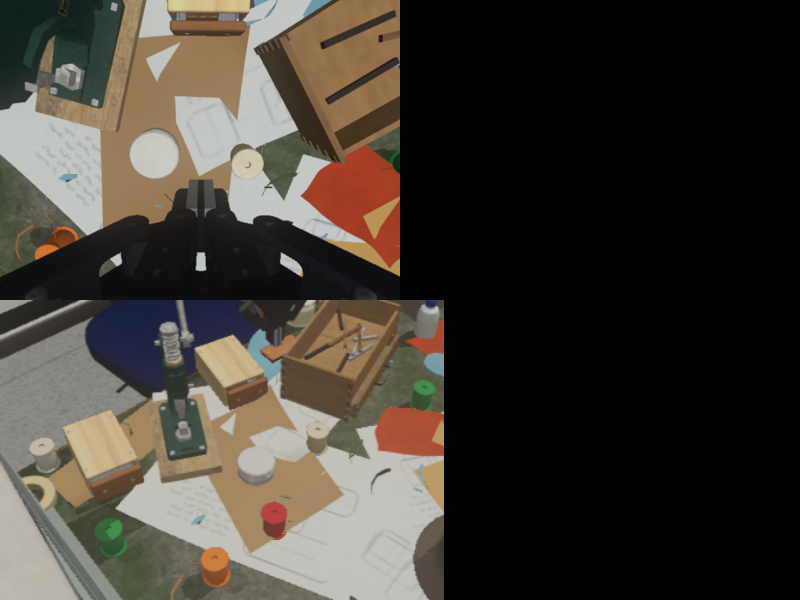

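The tray looks shut (board at view (208,28), just in front of the cabinet). I'll measure how far it stands proud.

```bash
python3 - <<'E'
from h import *
d=np.load("w6.npz");i={"K":d["K"],"T":d["T"]};im=cv2.imread("pics/w6.png")
a=np.radians(-11.8);X=np.array([np.cos(a),np.sin(a)])
hsv=cv2.cvtColor(im,cv2.COLOR_BGR2HSV);print([(r,*hsv[r,330]) for r in range(4,64,3)])
F=np.array([460.3,52.7])
for r in (16,20,35,38,41): print(r,[(ray(i,(330,r),z)[0,:2]-F)@X for z in(58,53,7)])
E
```

```text
[(4, np.uint8(24), np.uint8(84), np.uint8(209)), (7, np.uint8(24), np.uint8(84), np.uint8(210)), (10, np.uint8(24), np.uint8(84), np.uint8(209)), (13, np.uint8(24), np.uint8(84), np.uint8(210)), (16, np.uint8(21), np.uint8(91), np.uint8(204)), (19, np.uint8(19), np.uint8(95), np.uint8(132)), (22, np.uint8(17), np.uint8(126), np.uint8(95)), (25, np.uint8(16), np.uint8(123), np.uint8(93)), (28, np.uint8(16), np.uint8(122), np.uint8(86)), (31, np.uint8(16), np.uint8(111), np.uint8(71)), (34, np.uint8(13), np.uint8(141), np.uint8(137)), (37, np.uint8(13), np.uint8(141), np.uint8(146)), (40, np.uint8(13), np.uint8(143), np.uint8(139)), (43, np.uint8(13), np.uint8(142), np.uint8(135)), (46, np.uint8(14), np.uint8(139), np.uint8(128)), (49, np.uint8(14), np.uint8(136), np.uint8(92)), (52, np.uint8(15), np.uint8(118), np.uint8(67)), (55, np.uint8(15), np.uint8(118), np.uint8(65)), (58, np.uint8(17), np.uint8(116), np.uint8(143)), (61, np.uint8(17), np.uint8(116), np.uint8(150))]
16 [np.float64(106.46645049367139), np.float64(107.49203971919272), np.float64(116.92746059398911)]
20 [np.float64(103.88773472861307), np.float64(104.87485124204122), np.float64(113.95632316557972)]
35 [np.float64(94.11042635573389), np.float64(94.95167197669157), np.float64(102.69113168950228)]
38 [np.float64(92.13440664715311), np.float64(92.9461713775183), np.float64(100.4144068968782)]
41 [np.float64(90.1514500627172), np.float64(90.93363040894823), np.float64(98.12968959427354)]
```

The front board's outer edge (row 48) sits about 19 mm proud of the cabinet (row 18), which matches the latched position. If the tray had popped out, it would stand at least 41 mm proud. The spool is upright at view (247,163), and cabinet B is unchanged.

```bash
python3 -c "
from plant import arm
print(arm.hand_in())"
```

```text
the job is handed in; nothing more can be done
None
```

I handed the job in at about 36 s: the spool stands upright on the desk, the sanding block lies flat in tray A, and the tray measured about 19 mm proud, which is latched; tray B and the other things looked undisturbed in the last pictures.

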